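# Sweep the wood offcuts off the raised board

## Task

Clear the three triangular wood offcuts off the raised board by sweeping them with the fingertips over the board's far edge, so that all three drop into the long steel tray standing there; push them along the board, do not pick any of them up. Leave the half-round piece and the steel weight where they stand among them, and disturb nothing else on the table.

Things in the scene. Friction and masses are not known exactly. Their poses are not given: they have to be found in the camera images.
- board: raised dark wooden work board, fixed, 200 (x) x 420 (y) mm, top 48 mm above the table; origin on the table under its centre; x points away from the robot to the tray (within 8 degrees), y to the robot's left; far edge at x = 100 mm. The five small things on it start in any order in five lanes along x, at y = -164, -82, 0, 82, 164 mm (each within 4 mm), x from -30 to 25 mm
- tray: long open steel tray, fixed, along the board's far edge with a 3 mm gap, parallel to the board; 130 (x) x 500 (y) mm outside, 42 mm tall, walls and floor 4 mm, so its rim is 6 mm below the board's top; origin under its centre, on the table; axes as the board's
- tri_a: triangular offcut, sides 54, 54 and 54 mm, unpainted wood, 15 mm thick, lying flat on the board; origin at its centroid, half-way up its thickness; no corner is more than 36 mm from it
- tri_b: triangular offcut, sides 52, 61 and 48 mm, unpainted wood, 15 mm thick, lying flat on the board; origin at its centroid, half-way up its thickness; no corner is more than 36 mm from it
- tri_c: right-angled triangular offcut, sides 48, 46 and 66 mm, unpainted wood, 15 mm thick, lying flat on the board; origin at its centroid, half-way up its thickness; no corner is more than 36 mm from it
- half_round: half-disc of the same unpainted wood, radius 25 mm, 15 mm thick, lying flat on the board, a finished piece to be left alone; origin near its centroid, half-way up; nothing of it is more than 28 mm from it
- weight: dark steel weight standing on the board, 40 mm across and 40 mm tall, to be left alone; origin at its centre, half-way up
- glue: the white glue bottle, 60 mm across, 160 mm tall, to be left alone; origin on its underside at its centre
- mug: the white mug, 84 mm across, 90 mm tall, with a handle, to be left alone; origin on its underside at its centre
- tape: the roll of tape lying flat, 90 mm across, 25 mm high, to be left alone; origin on its underside at its centre
- brush: the brush lying on the table, to be left alone; origin on its underside (lying along its x axis)
- screwdriver: the screwdriver lying on the table, to be left alone; origin on its underside (lying along its x axis)

How it is judged:
At the end, for the whole second after the job is handed in: The three triangular offcuts lie at rest inside the tray, their centres between its walls and below its rim; the half-round piece and the weight are within 10 mm of where they started, the weight upright (x of tri_a in the frame of tray between -0.061 and 0.061 m and y of tri_a in the frame of tray between -0.246 and 0.246 m and z of each of tri_a, tri_b, tri_c in the frame of tray below 0.042 m and linear speed of each of tri_a, tri_b, tri_c below 0.02 m/s and x of tri_b in the frame of tray between -0.061 and 0.061 m and y of tri_b in the frame of tray between -0.246 and 0.246 m and x of tri_c in the frame of tray between -0.061 and 0.061 m and y of tri_c in the frame of tray between -0.246 and 0.246 m and distance of each of half_round, weight from where it was at the start of the episode below 0.01 m and angle between weight's own z axis and vertical below 0.1 rad); the robot touches nothing.
It fails at once if a triangular offcut is lifted: its centre rises 15 mm or more above where it lay on the board (height (world z) of any of tri_a, tri_b, tri_c above 0.0705 m).
It fails at once if the half-round piece or the weight is moved by more than 10 mm or the weight tipped (distance of any of half_round, weight from where it was at the start of the episode above 0.01 m or angle between weight's own z axis and vertical above 0.3 rad).
It fails at once if another thing on the table (glue, mug, tape, brush, screwdriver) is moved by more than 20 mm (distance of any of glue, mug, tape, brush, screwdriver from where it was at the start of the episode above 0.02 m).
It also fails if it takes over 59 s, if anything falls off the work surface, if the arm or the gripper's body presses on something with over 40 N, if the wrist force passes 120 N, or if a joint passes its speed limit or range.

## Robot

A 6-joint arm with a two-finger parallel gripper is mounted at the origin on the work surface. World frame = base frame: x ahead of the robot, y to its left, z up, the work surface at z = 0. Lengths are in m, angles in rad, forces in N, time in s.
With the tool pointing down it reaches from about 0.35 to 0.775 m from the base axis. Payload 5.5 kg.
Tool frame: the origin (TCP) lies on the centre line of the jaws, within the pads' length; the fingertips stand 11 mm ahead of it and the grasp point (between the pads) lies 8 mm behind it; z points along the fingers, y is the direction in which the jaws open and shut (so a half turn about z gives the same grasp; the last joint's range is limited). The gripper opens to 85 mm and grips with 20 to 120 N. Pads are 22 mm wide; open, the fingers measure 114 mm over their backs; the gripper's body (76 mm by 85 mm) begins 54 mm behind the grasp point. The pads swing forward as they close: fully open they stand 13 mm farther back than shut.
Start: joints at [-1.407, 0.313, 0.046, 1.304, 0, 1.431], TCP at [0.172, -0.549, 0.216] pointing down, gripper open.
Joint ranges: [-2.76, 2.76], [-0.86, 1.69], [-1.03, 1.26], [-2.2, 2.34], [-1.47, 1.5], [-3.14, 3.14]. Speed limits (rad/s): [2.57, 2.57, 3.14, 3.14, 3.14, 3.14].

## Interface

Orientations are given as a unit quaternion [w, x, y, z].
In Python, from workcell import env, imaging, order gives the robot as it stands. The module is installed in compiled form; this text tells all that it offers.
- The arm moves only by the tool move_arm, never from a script. Its argument "deltas" is one flat list of numbers, 7 for each row, row after row: the gripper's target within -1 to 1 (shut at 1, half-way at 0, fully open at -1), then the shift along the tool's x, y, z in m, then the turn, a rotation vector about the tool's x, y, z in degrees. In form: [jaw, tx, ty, tz, ax, ay, az, jaw, tx, ty, tz, ax, ay, az, ...]. A call has 1 to 10 rows; each row shifts and turns the commanded pose from where the row before left it, along the tool's axes as they then stand; what a row does not reach is not made up. A row lasts 1/8 s, in which the tool goes at most 62.5 mm and 10.7 degrees, less where a joint would pass 70% of its speed; a pose out of reach is approached as far as the arm can. A call is refused whole if a number of a shift passes 0.0625 or a number of a turn 10.7, either way. A call with a gripper value outside its range is refused whole. The fingers move at their own pace and stop on an object; "squeeze" is the grip in N (left out, the last holds). Time passes only in rows, so rows that do not move let the fingers close. It gives the time, the measured TCP pose, the force and the opening at its end, in the units of the state.
- env.get_state(): the state, without advancing time (a new reading comes with each control period).
- imaging.read_camera(name): name is "side" or "top" or "wrist"; returns a dict with "img" (480x640x3 uint8, red, green, blue), "z_map" (480x640 float32, m along the optical axis (not along the pixel's ray), 0 where there is no reading), "fx", "fy", "cx", "cy" (pixels), "rvec" (rotation vector, rad) and "tvec" (3), from world to camera coordinates, as OpenCV has them. Camera axes: x right, y down, z forward; pixel columns grow to the right and rows downward; lengths in m; the calibration is good to about 2 mm. A picture is of the moment at which its call begins.
- order.hand_in(): hands the job in, once; it reports no verdict.
Trained networks look in a picture, given as the dict that the camera call returned (one of the last four; its "shot" number tells which), for a name from the list of things; names that differ only in an ending like _2 or _b are one class to them, and where a whole thing is asked for, a point or a joint stands for the part that bears it (a point fixed in the world has none). Each returns a list of dicts, best first, with "confidence" (0 to 1); they miss things now and then, are a little off and sometimes report something else, mostly with a low value. They report only what shows in the picture. A call takes as long as a camera call.
- imaging.recognise(picture, thing): "centre" ([column, row] in pixels, amid what is visible of it).
- imaging.cut_out(picture, thing): "mask" (480x640 bool, what is visible of it) and "centre" ([column, row] in pixels, amid what is visible of it).
The state is a dict: "clock": time; "joint_pos": joint angles; "qvel": joint speeds; "tau": joint torques, N m; "tcp_pos": TCP position; "orientation": TCP orientation; "wrist_force": force on the tool from outside, world axes, zero at the start; "ft_torque": the same for the moment, N m; "finger_gap": finger opening in m.
Only numpy, scipy, OpenCV 4.12 (cv2) and the standard library are available. Lean on these libraries where they do the work, as an engineer would, in place of code of your own. Each camera call takes 0.05 s, during which the arm holds its last target.

## Working session

There is one attempt and no reset: what is moved stays moved. The work goes in short steps, Python scripts to look and compute and a tool call to move; the robot and the scene stay as the last step left them, time stands still between calls to the robot, and variables do not carry over. Pictures are saved under pics/ and viewed, and the job is handed in when it is done.

Besides the shell and the picture viewer there is one more tool, called after "Request:" as name(argument=value, ...), one argument or row to a line, values as JSON. move_arm: Moves the arm, as the interface text tells. Its arguments: {"type":"object","properties":{"deltas":{"type":"array"},"squeeze":{"type":"number"}},"required":["deltas"]}

```bash
mkdir -p pics; cat > h.py <<'E'
import numpy as np, cv2
from workcell import env, imaging, order
def save(p,n): cv2.imwrite('pics/'+n, cv2.cvtColor(p['img'],cv2.COLOR_RGB2BGR))
def pts(p,mask=None):
    z=p['z_map']; m=z>0
    if mask is not None: m&=mask
    v,u=np.nonzero(m); d=z[v,u]
    c=np.stack([(u-p['cx'])/p['fx']*d,(v-p['cy'])/p['fy']*d,d],1)
    R=cv2.Rodrigues(np.array(p['rvec'],float))[0]
    return (c-np.array(p['tvec']).ravel())@R, u, v
E
python3 - <<'E'
from h import *
s=env.get_state(); print({k:np.round(v,3) for k,v in s.items()})
for n in ['top','side']:
    p=imaging.read_camera(n); save(p,n+'0.png')
    P,u,v=pts(p); print(n,p['rvec'],p['tvec'],p['fx'])
    np.savez(n+'0.npz',P=P,u=u,v=v,img=p['img'])
    for t in ['tri_a','tri_b','tri_c','half_round','weight','board','tray','glue','mug','tape','brush','screwdriver']:
        r=imaging.cut_out(p,t)
        for q in r[:4]:
            Q,_,_=pts(p,q['mask'])
            print(t,round(q['confidence'],2),np.round(q['centre']),np.round(np.median(Q,0),3) if len(Q) else 0,np.round(Q.min(0),3),np.round(Q.max(0),3))
E
```

```text
{'clock': np.float64(0.0), 'joint_pos': array([-1.407,  0.314,  0.045,  1.304, -0.   ,  1.431]), 'qvel': array([-0.   , -0.   , -0.001,  0.002, -0.   ,  0.   ]), 'tau': array([ 0.0000e+00, -4.8063e+01,  2.9853e+01,  2.0000e-02, -0.0000e+00,
        0.0000e+00]), 'tcp_pos': array([ 0.172, -0.548,  0.216]), 'orientation': array([-0.001,  0.988,  0.151, -0.   ]), 'wrist_force': array([-0.361, -0.825,  0.288]), 'ft_torque': array([ 0.03 ,  0.005, -0.048]), 'finger_gap': np.float64(0.085)}
top [ 2.16733889 -2.19472888  0.11962625] [-0.02447955  0.4537117   1.4195574 ] 568.3554581635723
tri_a 0.73 [333. 235.] [ 0.473 -0.071  0.063] [ 0.446 -0.098  0.054] [ 0.489 -0.058  0.072]
tri_a 0.68 [365. 228.] [ 0.488 -0.155  0.063] [ 0.461 -0.182  0.045] [ 0.504 -0.133  0.072]
tri_a 0.62 [235. 221.] [0.507 0.17  0.063] [0.481 0.158 0.05 ] [0.535 0.192 0.071]
tri_a 0.34 [160. 344.] [0.202 0.353 0.023] [ 0.15   0.339 -0.001] [0.345 0.372 0.034]
tri_b 0.73 [333. 235.] [ 0.473 -0.071  0.063] [ 0.446 -0.098  0.054] [ 0.489 -0.058  0.072]
tri_b 0.68 [365. 228.] [ 0.488 -0.155  0.063] [ 0.461 -0.182  0.045
[... 3135 characters left out ...]
[234. 254.] [0.674 0.059 0.003] [ 0.583 -0.248 -0.004] [0.727 0.261 0.044]
glue 0.78 [261. 400.] [0.432 0.436 0.099] [ 0.411  0.319 -0.005] [0.512 0.453 0.162]
glue 0.34 [378. 170.] [ 0.403 -0.423  0.015] [ 0.361 -0.472 -0.006] [ 0.448 -0.381  0.026]
mug 0.94 [325. 150.] [ 0.572 -0.421  0.059] [ 0.535 -0.654 -0.005] [ 0.618 -0.372  0.091]
tape 0.74 [377. 166.] [ 0.405 -0.426  0.013] [ 0.36  -0.524 -0.006] [ 0.451 -0.381  0.026]
tape 0.63 [327. 228.] [ 0.467 -0.06   0.06 ] [ 0.441 -0.097  0.045] [ 0.488 -0.053  0.064]
brush 0.91 [156. 391.] [0.642 0.438 0.016] [ 0.525  0.398 -0.003] [0.735 0.472 0.022]
screwdriver 0.92 [397. 416.] [0.207 0.361 0.021] [ 0.149  0.332 -0.002] [0.346 0.37  0.027]
```

View pics/top0.png

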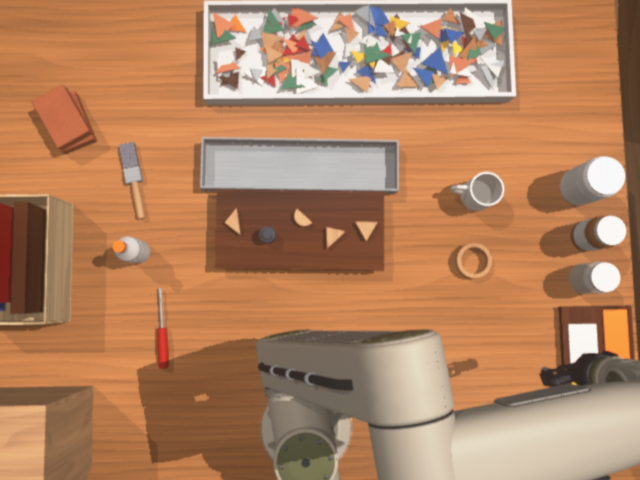

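View pics/side0.png

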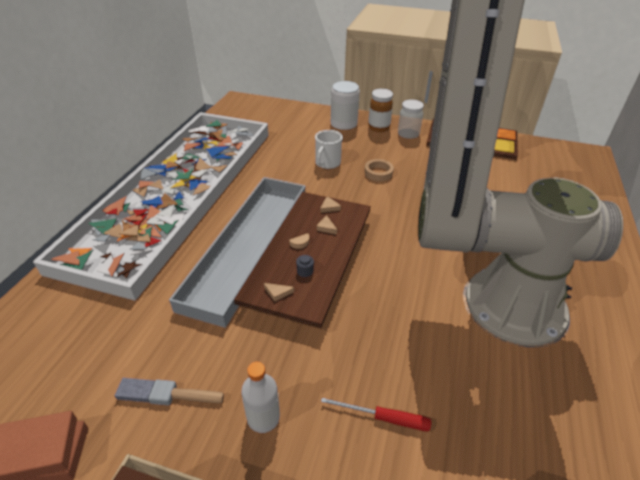

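```bash
python3 - <<'E'
import numpy as np, cv2
d=np.load('top0.npz');P,u,v,img=d['P'],d['u'],d['v'],d['img']
# board top
m=(abs(P[:,2]-.049)<.006)&(P[:,0]>.36)&(P[:,0]<.615)&(abs(P[:,1])<.25)
r=cv2.minAreaRect((P[m][:,:2]*1000).astype(np.float32)); print('board',r, cv2.boxPoints(r).round())
for lane,(a,b) in dict(t1=(-.2,-.115),t2=(-.115,-.04),hr=(-.04,.045),w=(.05,.12),t3=(.13,.215)).items():
    col=img[v,u].astype(int)
    m=(P[:,2]>.0575)&(P[:,0]>.42)&(P[:,0]<.56)&(P[:,1]>a)&(P[:,1]<b)
    q=(P[m][:,:2]*1000).astype(np.float32)
    A,T=cv2.minEnclosingTriangle(q.reshape(-1,1,2)); c=cv2.minEnclosingCircle(q)
    print(lane,len(q),'med z',np.median(P[m][:,2]).round(3),'tri',T.reshape(3,2).round(), T.reshape(3,2).mean(0).round(),'sides',[round(float(np.linalg.norm(T[i]-T[i-1]))) for i in range(3)],'circ',np.round(c[0]),round(c[1]), 'rect',cv2.minAreaRect(q), 'bb',q.min(0),q.max(0))
cv2.imwrite('pics/crop.png',cv2.resize(img[120:300,190:410,::-1],None,fx=3.2,fy=3.2,interpolation=cv2.INTER_CUBIC))
E
```

```text
board ((492.3337097167969, 0.9065093994140625), (227.92965698242188, 490.7032165527344), 1.7758865356445312) [[ 371.  243.]
 [ 386. -248.]
 [ 614. -241.]
 [ 599.  250.]]
t1 216 med z 0.064 tri [[ 504. -126.]
 [ 503. -180.]
 [ 425. -173.]] [ 477. -160.] sides [92, 54, 79] circ [ 470. -155.] 41 rect ((470.358154296875, -152.45274353027344), (49.55318069458008, 69.6296615600586), 84.82637023925781) bb [ 433.45093 -180.26173] [ 503.6392  -130.28197]
t2 195 med z 0.063 tri [[ 550.  -55.]
 [ 478. -101.]
 [ 439.  -58.]] [489. -71.] sides [110, 85, 58] circ [494. -56.] 55 rect ((495.00146484375, -78.0924072265625), (110.47824096679688, 43.66999435424805), 1.5667839050292969) bb [ 439.18594 -100.38753] [549.62286  -54.755215]
hr 159 med z 0.064 tri [[503. -20.]
 [456.  40.]
 [540.  17.]] [500.  12.] sides [53, 77, 87] circ [495.  22.] 43 rect ((498.62969970703125, 24.871152877807617), (48.62126159667969, 76.5475845336914), 37.45991134643555) bb [456.05402  -19.379032] [536.50934   40.466225]
w 227 med z 0.083 tri [[559.  92.]
 [455.  61.]
 [451. 121.]] [488.  91.] sides [112, 108, 61] circ [506.  92.] 53 rect ((506.01580810546875, 87.45610809326172), (38.716583251953125, 105.78705596923828), 88.74842834472656) bb [453.19916  68.79462] [559.01514  107.579285]
t3 186 med z 0.063 tri [[568. 143.]
 [455. 134.]
 [508. 195.]] [510. 157.] sides [79, 113, 81] circ [502. 144.] 48 rect ((499.929931640625, 164.6709442138672), (95.3577880859375, 54.144596099853516), 4.46493673324585) bb [454.50327 133.96906] [549.57166 192.3527 ]
```

View pics/crop.png

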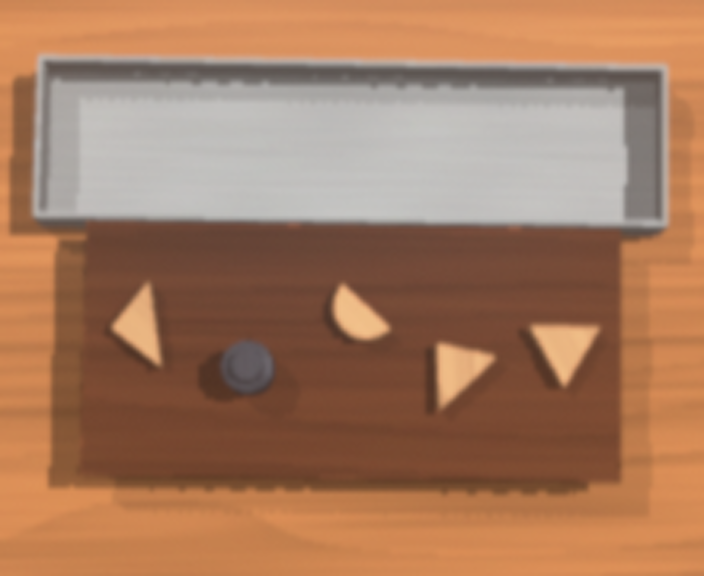

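```bash
cat >> h.py <<'E'
def ray(p,uv,z):
    uv=np.asarray(uv,float).reshape(-1,2)
    R=cv2.Rodrigues(np.array(p['rvec'],float))[0]; t=np.array(p['tvec']).ravel()
    d=np.c_[(uv[:,0]-p['cx'])/p['fx'],(uv[:,1]-p['cy'])/p['fy'],np.ones(len(uv))]@R
    o=-R.T@t
    return (o+d*((z-o[2])/d[:,2])[:,None])[:,:2]*1000
def woods(p,x0,x1,y0,y1,z=.063,thr=None):
    """bright wood blobs within a pixel crop -> polygons in mm"""
    im=cv2.resize(p['img'][y0:y1,x0:x1],None,fx=4,fy=4,interpolation=cv2.INTER_CUBIC)
    r=im[:,:,0]; m=((r>150)&(im[:,:,2].astype(int)<r-30)).astype(np.uint8)
    out=[]
    for c in cv2.findContours(m,cv2.RETR_EXTERNAL,cv2.CHAIN_APPROX_NONE)[0]:
        if cv2.contourArea(c)<1500: continue
        q=ray(p,(c.reshape(-1,2)+.5)/4-.5+[x0,y0],z).astype(np.float32)
        A,T=cv2.minEnclosingTriangle(q.reshape(-1,1,2)); T=T.reshape(3,2)
        out.append((q,T,A))
    return out
E
python3 - <<'E'
from h import *
p=imaging.read_camera('top')
for q,T,A in woods(p,220,382,192,268):
    M=cv2.moments(q.reshape(-1,1,2)); print('cen',round(M['m10']/M['m00']),round(M['m01']/M['m00']),'area',round(M['m00']),'triA',round(A),T.round().tolist(),'sides',[round(float(np.linalg.norm(T[i]-T[i-1]))) for i in range(3)],'bb',q.min(0).round(),q.max(0).round())
# board corners (crop pic px -> image)
px=lambda a,b:(a/3.2+190,b/3.2+120)
print('board',ray(p,[px(88,220),px(620,230),px(620,482),px(80,474)],.048).round())
print('tray rim',ray(p,[px(40,56),px(667,66),px(667,229),px(36,217)],.042).round())
g=imaging.cut_out(p,'weight')[0]; Q,_,_=pts(p,g['mask']); Q=Q[Q[:,2]>.078]; print('weight',Q.mean(0),Q.min(0),Q.max(0))
E
```

```text
cen 472 -73 area 1355 triA 1459 [[437.0, -57.0], [495.0, -55.0], [483.0, -106.0]] sides [67, 57, 53] bb [ 442. -101.] [493. -56.]
cen 489 -155 area 1480 triA 1577 [[507.0, -126.0], [506.0, -186.0], [454.0, -154.0]] sides [60, 60, 61] bb [ 458. -182.] [ 507. -129.]
cen 514 5 area 1130 triA 1496 [[495.0, -32.0], [496.0, 24.0], [549.0, 23.0]] sides [77, 56, 53] bb [496. -20.] [540.  23.]
cen 509 172 area 1253 triA 1336 [[507.0, 196.0], [546.0, 165.0], [474.0, 154.0]] sides [53, 50, 73] bb [478. 156.] [542. 194.]
board [[ 593.  214.]
 [ 581. -203.]
 [ 383. -199.]
 [ 394.  219.]]
tray rim [[ 726.  253.]
 [ 714. -245.]
 [ 582. -241.]
 [ 597.  255.]]
weight [0.47208686 0.08814508 0.08478234] [0.45420687 0.06875132 0.07807631] [0.49135446 0.10756955 0.09545089]
```

Request:
move_arm(
  deltas=[0.5,0,0,0,0,0,-10.7,0.5,0,0,0,0,0,-10.7,0.5,0,0,0,0,0,-10.7,0.5,0,0,0,0,0,-10.7,0.5,0,0,0,0,0,-10.7,0.5,0,0,0,0,0,-10.7,0.5,0,0,0,0,0,-10.7,0.5,0,0,0,0,0,-10.7],
  squeeze=60,
)

```text
clock: 2.4
tcp_pos: [0.172, -0.5487, 0.2164]
orientation: [0.0, 0.62, 0.785, -0.0]
wrist_force: [0.5, -0.5, 0.2]
finger_gap: 0.0212
```

Request:
move_arm(
  deltas=[0.5,0,0,0,0,0,-10.7,0.5,0,0,0,0,0,-10.7,0.5,0,0,0,0,0,-10.7,0.5,0,0,0,0,0,-10.7,0.5,0,0,0,0,0,-10.7,0.5,0,0,0,0,0,-10.7,0.5,0,0,0,0,0,-10.7,0.5,0,0,0,0,0,0],
)

```text
clock: 3.4
tcp_pos: [0.172, -0.5487, 0.2164]
orientation: [0.0, 0.019, 1.0, -0.0]
wrist_force: [0.6, -0.8, 0.3]
finger_gap: 0.0214
```

```bash
cat > st.py <<'E'
from h import *
from scipy.spatial.transform import Rotation as Ro
import sys
s=env.get_state(); q=s['orientation']; R=Ro.from_quat(np.r_[q[1:],q[0]])
print('t',s['clock'],'tcp',np.round(s['tcp_pos']*1000,1),'F',np.round(s['wrist_force'],1),'gap',s['finger_gap'],'j',np.round(s['joint_pos'],2))
print('toolx yaw',np.degrees(np.arctan2(R.as_matrix()[1,0],R.as_matrix()[0,0])),'z',R.as_matrix()[:,2].round(4))
if len(sys.argv)>1:
    g=np.array([float(a) for a in sys.argv[1:4]])/1000
    yaw=np.radians(178.35); Rt=np.array([[np.cos(yaw),np.sin(yaw),0],[np.sin(yaw),-np.cos(yaw),0],[0,0,-1.]])
    print('tool-shift mm',(R.inv().apply(g-s['tcp_pos'])*1000).round(1),'turn deg',np.degrees((R.inv()*Ro.from_matrix(Rt)).as_rotvec()).round(2))
E
python3 st.py 400 -155 120
```

```text
t 3.4 tcp [ 172.  -548.7  216.4] F [ 0.6 -0.8  0.3] gap 0.021394155470586314 j [-1.41  0.31  0.05  1.3   0.   -1.37]
toolx yaw 177.79053913459038 z [ 0. -0. -1.]
tool-shift mm [-212.6  402.2   96.4] turn deg [-0.    0.   -0.56]
```

Request:
move_arm(
  deltas=[0.5,-0.021,0.04,0,0,0,-0.56,0.5,-0.021,0.04,0,0,0,0,0.5,-0.021,0.04,0,0,0,0,0.5,-0.021,0.04,0,0,0,0,0.5,-0.021,0.04,0,0,0,0,0.5,-0.021,0.04,0,0,0,0,0.5,-0.021,0.04,0,0,0,0,0.5,-0.021,0.04,0.03,0,0,0,0.5,-0.021,0.04,0.03,0,0,0,0.5,-0.021,0.04,0.03,0,0,0],
)

```text
clock: 4.65
tcp_pos: [0.3939, -0.1536, 0.126]
orientation: [0.001, 0.016, 1.0, -0.0]
wrist_force: [0.5, -0.8, -0.2]
finger_gap: 0.0211
```

```bash
python3 st.py 415 -154 80; python3 - <<'E'
from h import *
for n in ['side','wrist']:
    p=imaging.read_camera(n); save(p,n+'1.png')
    if n=='side':
        P,u,v=pts(p); m=(abs(P[:,0]-.405)<.06)&(abs(P[:,1]+.153)<.06)&(P[:,2]>.055)&(P[:,0]<.445)
        print('lowest z',np.sort(P[m][:,2])[:15].round(3), P[m][np.argsort(P[m][:,2])[:5]].round(3))
E
```

```text
t 4.65 tcp [ 393.9 -153.6  126. ] F [ 0.5 -0.8 -0.2] gap 0.021085987771289824 j [-0.56  0.07 -0.48  1.01 -0.   -0.53]
toolx yaw 178.2229370832896 z [ 0.0014 -0.001  -1.    ]
tool-shift mm [-21.1   0.3  46. ] turn deg [-0.05  0.08 -0.13]
lowest z [0.139 0.139 0.14  0.141 0.141 0.141 0.141 0.142 0.142 0.143 0.144 0.144
 0.144 0.144 0.144] [[ 0.383 -0.165  0.139]
 [ 0.386 -0.137  0.139]
 [ 0.399 -0.136  0.14 ]
 [ 0.388 -0.134  0.141]
 [ 0.384 -0.135  0.141]]
```

View pics/side1.png

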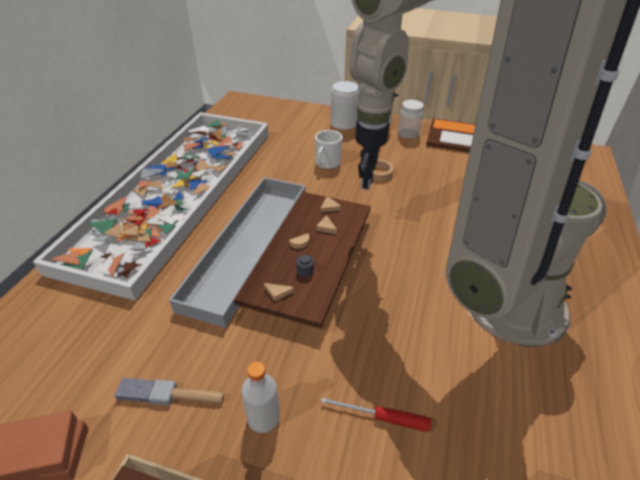

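View pics/wrist1.png

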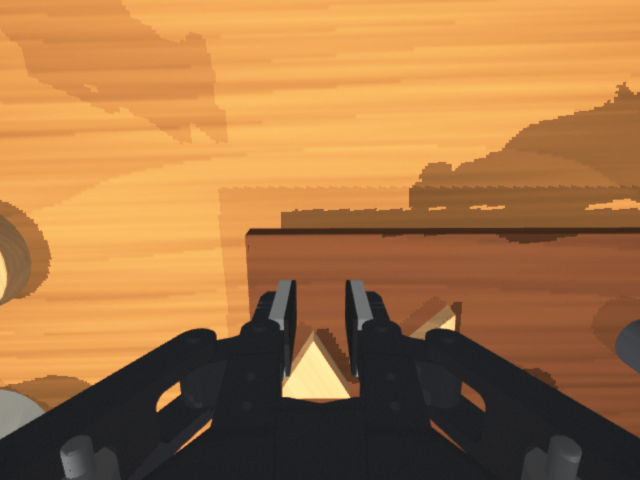

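```bash
python3 - <<'E'
from h import *
p=imaging.read_camera('side')
z=p['z_map']; print(z[170:196:2,356:378:2].round(3))
R=cv2.Rodrigues(np.array(p['rvec'],float))[0]; t=np.array(p['tvec']).ravel()
for Z in (.103,.109,.115,.121,.127):
  for Y in (-.179,-.128):
    c=R@np.array([.394,Y,Z])+t; print(Z,Y,c[0]/c[2]*p['fx']+p['cx'],c[1]/c[2]*p['fy']+p['cy'],c[2])
cv2.imwrite('pics/c2.png',cv2.resize(p['img'][140:210,330:410,::-1],None,fx=7,fy=7))
E
```

```text
[[1.438 1.032 1.03  1.024 1.027 1.021 1.02  1.071 1.069 1.072 1.448]
 [1.436 1.431 1.038 1.033 1.034 1.031 1.03  1.073 1.074 1.391 1.437]
 [1.428 1.431 1.048 1.048 1.047 1.039 1.033 1.056 1.089 1.121 1.381]
 [1.42  1.42  1.06  1.054 1.05  1.05  1.044 1.065 1.117 1.384 1.386]
 [1.409 1.407 1.064 1.069 1.072 1.067 1.052 1.074 1.089 1.392 1.392]
 [1.399 1.403 1.073 1.074 1.069 1.066 1.064 1.07  1.129 1.398 1.399]
 [1.389 1.389 1.399 1.105 1.094 1.1   1.093 1.099 1.129 1.391 1.392]
 [1.384 1.384 1.384 1.106 1.099 1.095 1.095 1.101 1.13  1.386 1.386]
 [1.383 1.377 1.377 1.114 1.102 1.102 1.1   1.105 1.38  1.374 1.382]
 [1.373 1.371 1.37  1.118 1.107 1.107 1.102 1.109 1.372 1.369 1.372]
 [1.364 1.366 1.359 1.123 1.11  1.111 1.11  1.111 1.363 1.365 1.365]
 [1.356 1.353 1.359 1.352 1.359 1.359 1.117 1.355 1.352 1.358 1.354]
 [1.346 1.346 1.352 1.353 1.346 1.343 1.35  1.347 1.346 1.348 1.348]]
0.103 -0.179 366.68954015181083 191.798285697099 1.1770237374575987
0.103 -0.128 362.16567751746487 203.15193271003682 1.1406627436947319
0.109 -0.179 366.86849904578554 189.90770524909027 1.1730064854341467
0.109 -0.128 362.33437254889003 201.2410003382212 1.1366454916712798
0.115 -0.179 367.0486879305221 188.00413077528017 1.1689892334106946
0.115 -0.128 362.50426424914724 199.31651242069583 1.1326282396478278
0.121 -0.179 367.2301195304027 186.08742785112292 1.1649719813872426
0.121 -0.128 362.67536539674126 197.37832420596345 1.1286109876243757
0.127 -0.179 367.41280674593014 184.15746019147574 1.1609547293637905
0.127 -0.128 362.8476889527653 195.42628887421273 1.1245937356009237
```

View pics/c2.png

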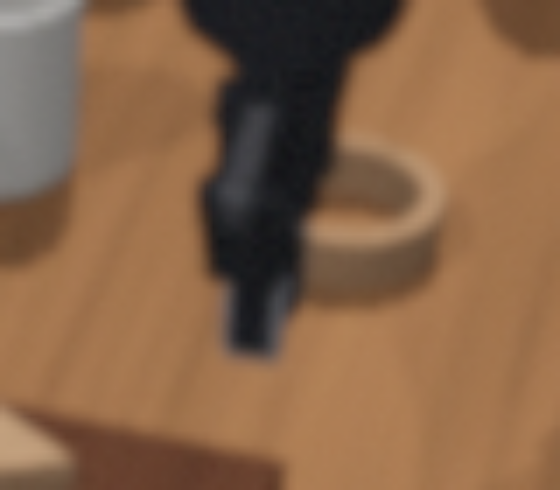

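Request:
move_arm(
  deltas=[0.5,0,0,0,0,0,0],
)

```text
clock: 4.92
tcp_pos: [0.3934, -0.1553, 0.127]
orientation: [0.0, 0.014, 1.0, -0.0]
wrist_force: [-0.9, -0.8, -0.0]
finger_gap: 0.0211
```

```bash
python3 st.py 415 -154 80; python3 - <<'E'
from h import *
for n in ['side','top','wrist']:
  p=imaging.read_camera(n); save(p,n+'2.png')
  P,u,v=pts(p); m=(abs(P[:,0]-.405)<.06)&(abs(P[:,1]+.153)<.06)&(P[:,2]>.085)
  Q=P[m]; print(n,m.sum()); 
  if m.sum(): print('lowest', Q[np.argsort(Q[:,2])[:8]].round(3).tolist())
E
```

```text
t 4.925 tcp [ 393.4 -155.3  127. ] F [-0.9 -0.8 -0. ] gap 0.021059578295185365 j [-0.57  0.07 -0.48  1.02 -0.   -0.54]
toolx yaw 178.37229922681536 z [ 8.e-04 -1.e-03 -1.e+00]
tool-shift mm [-21.5   1.9  47. ] turn deg [-0.05  0.05  0.02]
side 6554
lowest [[0.392, -0.14, 0.139], [0.4, -0.141, 0.14], [0.387, -0.14, 0.14], [0.389, -0.139, 0.14], [0.384, -0.138, 0.142], [0.395, -0.139, 0.142], [0.397, -0.138, 0.142], [0.381, -0.169, 0.143]]
top 4005
lowest [[0.405, -0.119, 0.197], [0.38, -0.107, 0.203], [0.387, -0.116, 0.203], [0.38, -0.109, 0.204], [0.38, -0.111, 0.207], [0.402, -0.116, 0.209], [0.38, -0.113, 0.211], [0.384, -0.115, 0.211]]
wrist 72744
lowest [[0.39, -0.167, 0.141], [0.391, -0.145, 0.142], [0.391, -0.167, 0.142], [0.392, -0.167, 0.142], [0.389, -0.167, 0.142], [0.391, -0.145, 0.143], [0.394, -0.146, 0.143], [0.393, -0.146, 0.143]]
```

Request:
move_arm(
  deltas=[0.5,-0.012,0,0.02,0,0,0,0.5,-0.012,0,0.02,0,0,0,0.5,0,0,0.02,0,0,0,0.5,0,0,0,0,0,0,0.5,0,0,0,0,0,0],
)

```text
clock: 5.7
tcp_pos: [0.4173, -0.1562, 0.0673]
orientation: [0.0, 0.014, 1.0, -0.0]
wrist_force: [0.0, -0.1, 0.2]
finger_gap: 0.0211
```

```bash
cat > tip.py <<'E'
from h import *
import sys
s=env.get_state(); c=s['tcp_pos']
p=imaging.read_camera('side'); save(p,sys.argv[1])
P,u,v=pts(p); m=(abs(P[:,0]-c[0])<.02)&(abs(P[:,1]-c[1])<.05)&(p['img'][v,u].max(1)<75)
Q=P[m]; Q=Q[Q[:,2]>.052]; print('lowest', Q[np.argsort(Q[:,2])[:8]].round(3).tolist())
R=cv2.Rodrigues(np.array(p['rvec'],float))[0]; t=np.array(p['tvec']).ravel()
k=R@c+t; uu,vv=int(k[0]/k[2]*p['fx']+p['cx']),int(k[1]/k[2]*p['fy']+p['cy']); print(uu,vv)
cv2.imwrite('pics/c_'+sys.argv[1],cv2.resize(p['img'][vv-45:vv+30,uu-40:uu+60,::-1],None,fx=7,fy=7,interpolation=cv2.INTER_CUBIC))
E
python3 st.py 415 -154 60; python3 tip.py s3.png
```

```text
t 5.7 tcp [ 417.3 -156.2   67.3] F [ 0.  -0.1  0.2] gap 0.021079082394233443 j [-0.54  0.17 -0.53  0.87 -0.   -0.51]
toolx yaw 178.38139664660994 z [ 9.e-04 -7.e-04 -1.e+00]
tool-shift mm [2.3 2.1 7.3] turn deg [-0.04  0.05  0.03]
lowest [[0.417, -0.138, 0.087], [0.413, -0.133, 0.089], [0.421, -0.135, 0.089], [0.414, -0.135, 0.09], [0.415, -0.129, 0.092], [0.41, -0.129, 0.093], [0.421, -0.133, 0.093], [0.417, -0.129, 0.094]]
355 206
```

View pics/c_s3.png

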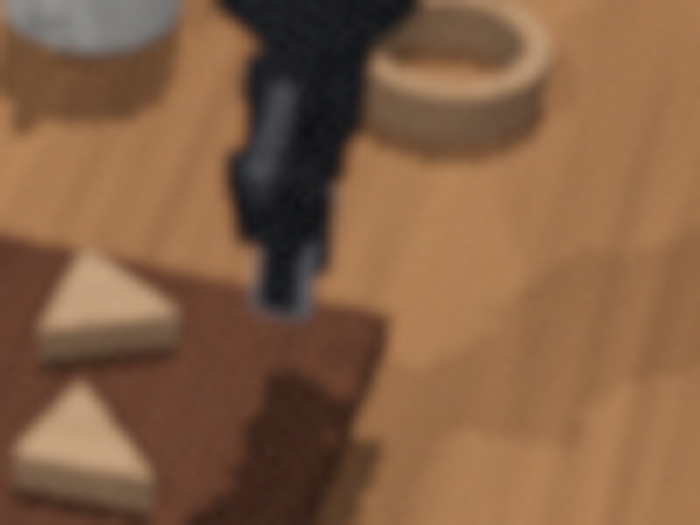

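Request:
move_arm(
  deltas=[0.5,0.002,0.002,0.008,0,0,0,0.5,0,0,0.007,0,0,0,0.5,0,0,0,0,0,0],
)

```text
clock: 6.12
tcp_pos: [0.4144, -0.1529, 0.0508]
orientation: [-0.001, 0.013, 1.0, 0.0]
wrist_force: [0.2, -0.7, -1.0]
finger_gap: 0.0214
```

```bash
sed -i 's/&(p\[.img.\]\[v,u\].max(1)<75)//' tip.py; python3 st.py 415 -154 60; python3 tip.py s4.png
```

```text
t 6.125 tcp [ 414.4 -152.9   50.8] F [ 0.2 -0.7 -1. ] gap 0.021426534182100502 j [-0.54  0.19 -0.56  0.83 -0.   -0.51]
toolx yaw 178.47552204763792 z [-1.1e-03  6.0e-04 -1.0e+00]
tool-shift mm [-0.6 -1.1 -9.2] turn deg [ 0.03 -0.07  0.13]
lowest [[0.415, -0.135, 0.064], [0.412, -0.136, 0.065], [0.41, -0.136, 0.065], [0.402, -0.137, 0.066], [0.402, -0.162, 0.067], [0.42, -0.133, 0.068], [0.403, -0.165, 0.068], [0.404, -0.132, 0.069]]
355 212
```

View pics/c_s4.png

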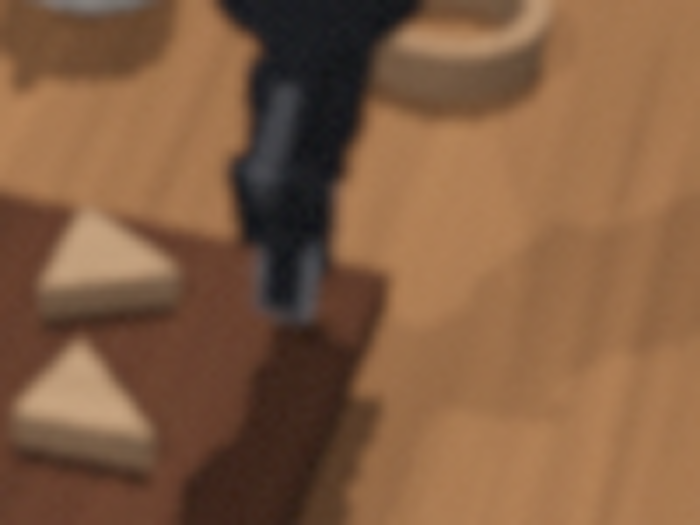

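Request:
move_arm(
  deltas=[0.5,0,-0.001,0.005,0,0,0,0.5,0,0,0.003,0,0,0,0.5,0,0,0,0,0,0],
)

```text
clock: 6.55
tcp_pos: [0.4148, -0.1542, 0.0431]
orientation: [-0.0, 0.013, 1.0, 0.0]
wrist_force: [1.0, 0.1, -0.2]
finger_gap: 0.0214
```

```bash
sed -i 's/>.052/>.049/' tip.py; python3 st.py 415 -154 40; python3 tip.py s5.png
```

```text
t 6.55 tcp [ 414.8 -154.2   43.1] F [ 1.   0.1 -0.2] gap 0.02137473316524494 j [-0.54  0.2  -0.57  0.81 -0.   -0.51]
toolx yaw 178.4634739524589 z [-6.e-04  3.e-04 -1.e+00]
tool-shift mm [-0.2  0.2  3.1] turn deg [ 0.01 -0.03  0.11]
lowest [[0.4, -0.125, 0.049], [0.403, -0.124, 0.049], [0.405, -0.122, 0.05], [0.41, -0.139, 0.056], [0.414, -0.136, 0.057], [0.403, -0.166, 0.057], [0.412, -0.135, 0.059], [0.404, -0.137, 0.059]]
355 214
```

View pics/c_s5.png

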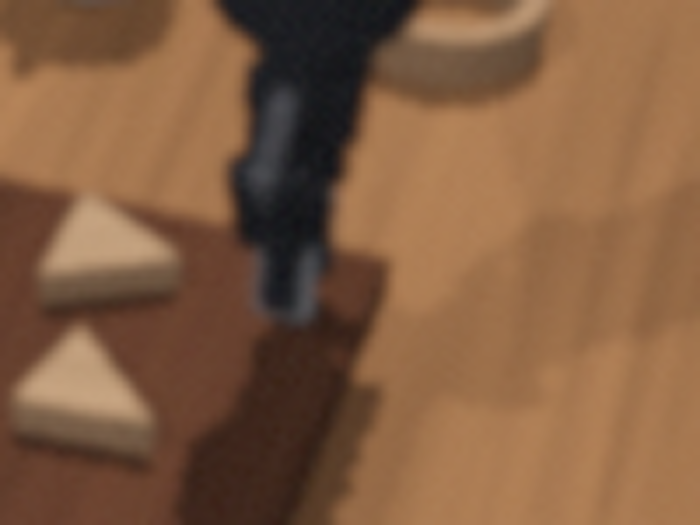

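Request:
move_arm(
  deltas=[0.5,-0.01,0,0.002,0,0,0,0.5,-0.012,0,0,0,0,0,0.5,-0.012,0,0,0,0,0,0.5,-0.012,0,0,0,0,0,0.5,-0.012,0,0,0,0,0,0.5,-0.012,0,0,0,0,0,0.5,-0.012,0,0,0,0,0],
)

```text
clock: 7.48
tcp_pos: [0.4978, -0.1565, 0.0414]
orientation: [-0.0, 0.013, 1.0, -0.0]
wrist_force: [0.1, -1.2, -0.9]
finger_gap: 0.0217
```

```bash
python3 st.py 600 -160 41; python3 tip.py s6.png; python3 - <<'E'
from h import *
p=imaging.read_camera('wrist'); save(p,'w6.png')
E
```

```text
t 7.475 tcp [ 497.8 -156.5   41.4] F [ 0.1 -1.2 -0.9] gap 0.021655829163693133 j [-0.46  0.33 -0.38  0.86 -0.   -0.43]
toolx yaw 178.47230876922578 z [-0.e+00 -1.e-04 -1.e+00]
tool-shift mm [-102.2   -0.8    0.3] turn deg [-0.   -0.    0.12]
lowest [[0.507, -0.143, 0.049], [0.485, -0.146, 0.049], [0.514, -0.14, 0.05], [0.515, -0.117, 0.05], [0.485, -0.136, 0.05], [0.507, -0.144, 0.052], [0.515, -0.142, 0.052], [0.511, -0.147, 0.053]]
325 208
```

View pics/c_s6.png

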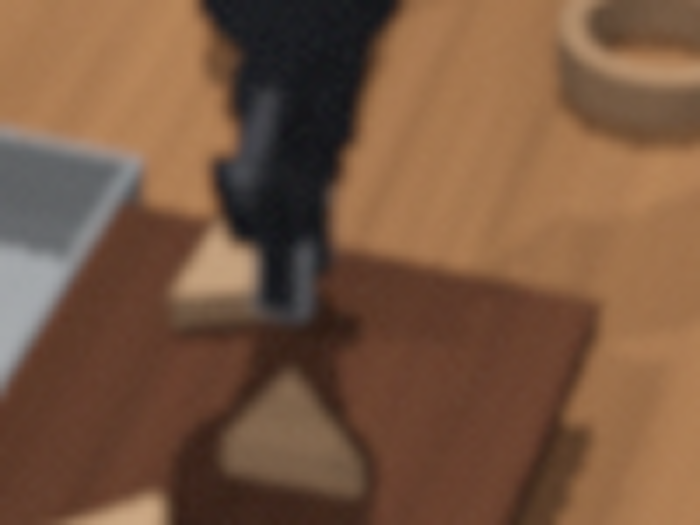

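View pics/w6.png

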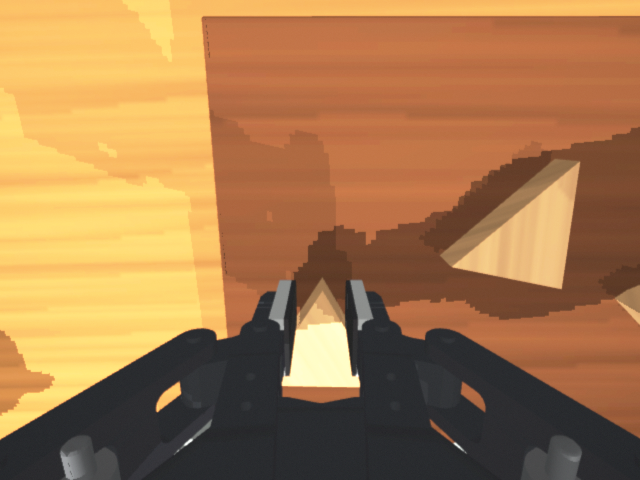

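Request:
move_arm(
  deltas=[0.5,-0.012,0,0,0,0,0,0.5,-0.012,0,0,0,0,0,0.5,-0.012,0,0,0,0,0,0.5,-0.012,0,0,0,0,0,0.5,-0.012,0,0,0,0,0,0.5,-0.012,0,0,0,0,0,0.5,-0.012,0,0,0,0,0,0.5,-0.012,0,0,0,0,0,0.5,0,0,0,0,0,0],
)

```text
clock: 8.7
tcp_pos: [0.594, -0.1592, 0.0413]
orientation: [0.0, 0.013, 1.0, -0.0]
wrist_force: [-0.5, 0.7, -0.5]
finger_gap: 0.0214
```

```bash
python3 st.py 600 -160 41; python3 - <<'E'
from h import *
for n in ['side','wrist']:
    p=imaging.read_camera(n); save(p,n+'7.png')
    if n=='side': cv2.imwrite('pics/s7c.png',cv2.resize(p['img'][150:330,170:390,::-1],None,fx=3.2,fy=3.2))
E
```

```text
t 8.7 tcp [ 594.  -159.2   41.3] F [-0.5  0.7 -0.5] gap 0.021414133411002102 j [-0.39  0.49 -0.13  0.95 -0.   -0.37]
toolx yaw 178.48678158711337 z [ 6.e-04 -3.e-04 -1.e+00]
tool-shift mm [-6.  -0.6  0.3] turn deg [-0.02  0.04  0.14]
```

View pics/s7c.png

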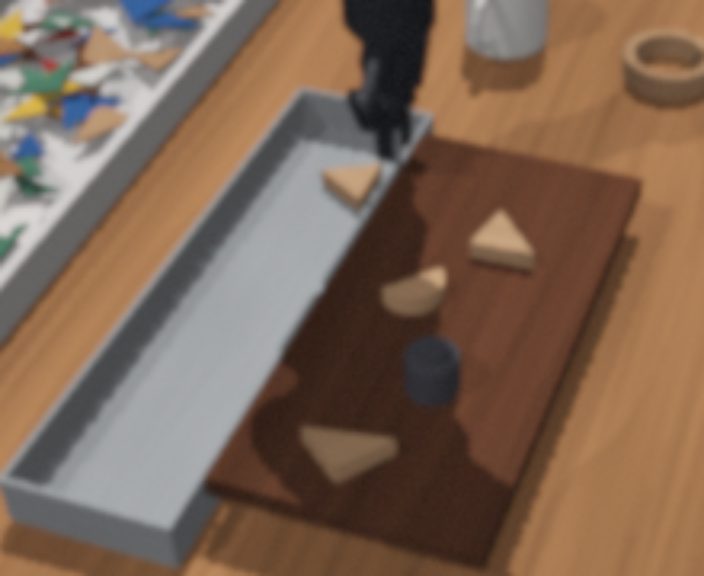

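View pics/wrist7.png

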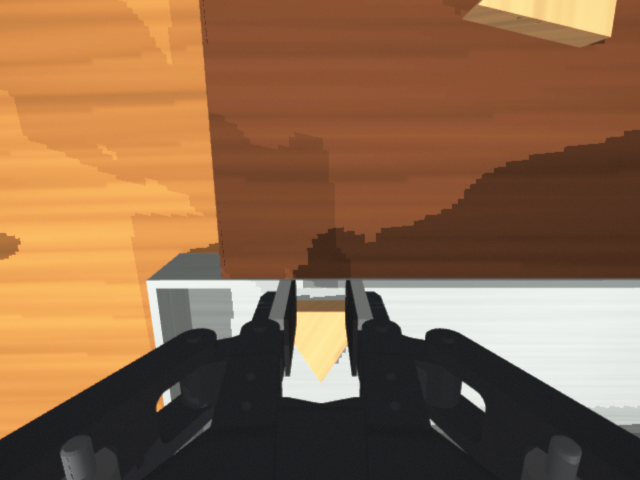

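Request:
move_arm(
  deltas=[0.5,0,0,-0.04,0,0,0,0.5,0.01,0.005,-0.03,0,0,0,0.5,0.04,0.018,0,0,0,0,0.5,0.04,0.018,0,0,0,0,0.5,0.04,0.018,0,0,0,0,0.5,0.04,0.018,0,0,0,0,0.5,0.004,0,0,0,0,0,0.5,0,0,0,0,0,0],
)

```text
clock: 9.8
tcp_pos: [0.4215, -0.0778, 0.1119]
orientation: [0.001, 0.013, 1.0, -0.0]
wrist_force: [0.2, -0.0, 0.3]
finger_gap: 0.0213
```

```bash
python3 st.py 420 -76 41;  python3 - <<'E'
from h import *
p=imaging.read_camera('wrist'); save(p,'w8.png')
E
```

```text
t 9.8 tcp [421.5 -77.8 111.9] F [ 0.2 -0.   0.3] gap 0.021325568854675472 j [-0.37  0.1  -0.5   0.98 -0.   -0.34]
toolx yaw 178.45458879988908 z [ 1.7e-03 -8.0e-04 -1.0e+00]
tool-shift mm [ 1.7  1.8 70.9] turn deg [-0.04  0.1   0.1 ]
```

View pics/w8.png

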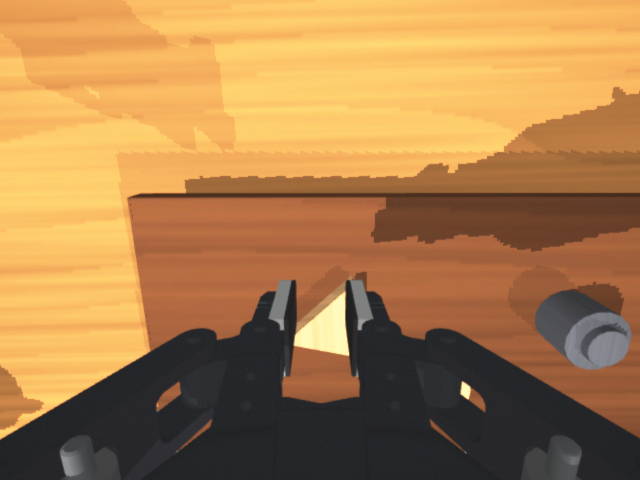

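Request:
move_arm(
  deltas=[0.5,0.004,0,0.03,0,0,0,0.5,0,0,0.03,0,0,0,0.5,0,0,0.0105,0,0,0,0.5,-0.01,-0.001,0,0,0,0,0.5,-0.01,-0.001,0,0,0,0,0.5,-0.01,-0.001,0,0,0,0,0.5,-0.01,-0.001,0,0,0,0,0.5,-0.01,-0.001,0,0,0,0],
)

```text
clock: 10.85
tcp_pos: [0.4679, -0.0838, 0.0411]
orientation: [0.0, 0.013, 1.0, -0.0]
wrist_force: [0.2, 0.3, 0.1]
finger_gap: 0.0213
```

```bash
python3 st.py 600 -90 41;  python3 - <<'E'
from h import *
p=imaging.read_camera('wrist'); save(p,'w9.png')
p=imaging.read_camera('side'); save(p,'s9.png')
cv2.imwrite('pics/s9c.png',cv2.resize(p['img'][150:330,170:390,::-1],None,fx=3.2,fy=3.2))
E
```

```text
t 10.85 tcp [467.9 -83.8  41.1] F [0.2 0.3 0.1] gap 0.02125453189199552 j [-0.35  0.25 -0.49  0.82 -0.   -0.32]
toolx yaw 178.4727136921269 z [ 5.e-04 -3.e-04 -1.e+00]
tool-shift mm [-132.2   -2.7    0.2] turn deg [-0.02  0.03  0.12]
```

View pics/w9.png

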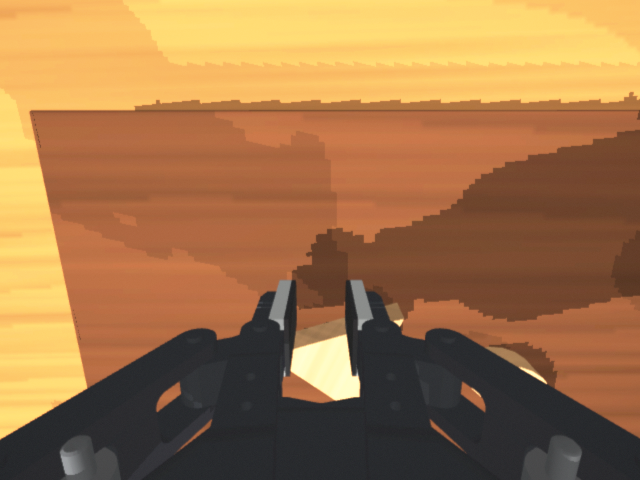

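View pics/s9c.png

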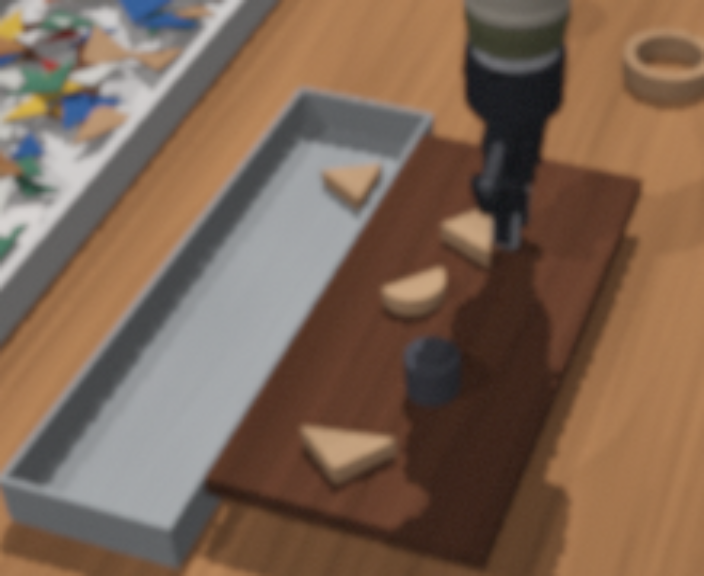

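Request:
move_arm(
  deltas=[0.5,-0.01,-0.001,0,0,0,0,0.5,-0.01,-0.001,0,0,0,0,0.5,-0.01,-0.001,0,0,0,0,0.5,-0.01,-0.001,0,0,0,0],
)

```text
clock: 11.45
tcp_pos: [0.5076, -0.0889, 0.0409]
orientation: [0.0, 0.013, 1.0, -0.0]
wrist_force: [0.2, -0.8, 0.2]
finger_gap: 0.0216
```

```bash
python3 st.py 600 -90 41;  python3 - <<'E'
from h import *
p=imaging.read_camera('wrist'); save(p,'w10.png')
p=imaging.read_camera('side')
cv2.imwrite('pics/s10c.png',cv2.resize(p['img'][150:330,170:390,::-1],None,fx=3.2,fy=3.2))
E
```

```text
t 11.45 tcp [507.6 -88.9  40.9] F [ 0.2 -0.8  0.2] gap 0.021620903726774027 j [-0.33  0.32 -0.4   0.85 -0.   -0.3 ]
toolx yaw 178.4649565184745 z [ 0.e+00 -2.e-04 -1.e+00]
tool-shift mm [-92.4   1.4  -0.1] turn deg [-0.01  0.    0.11]
```

View pics/w10.png

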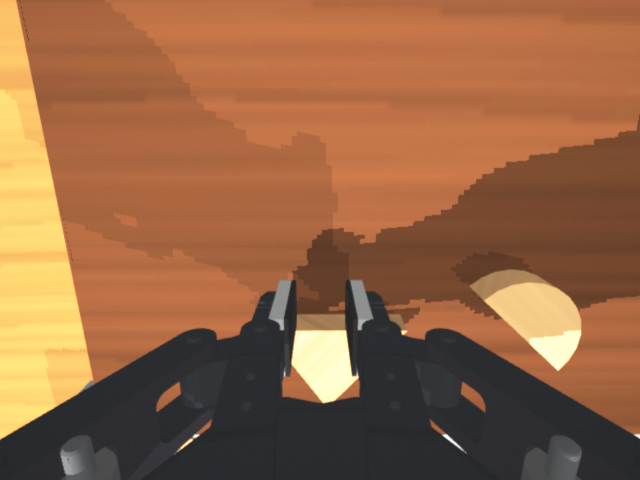

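View pics/s10c.png

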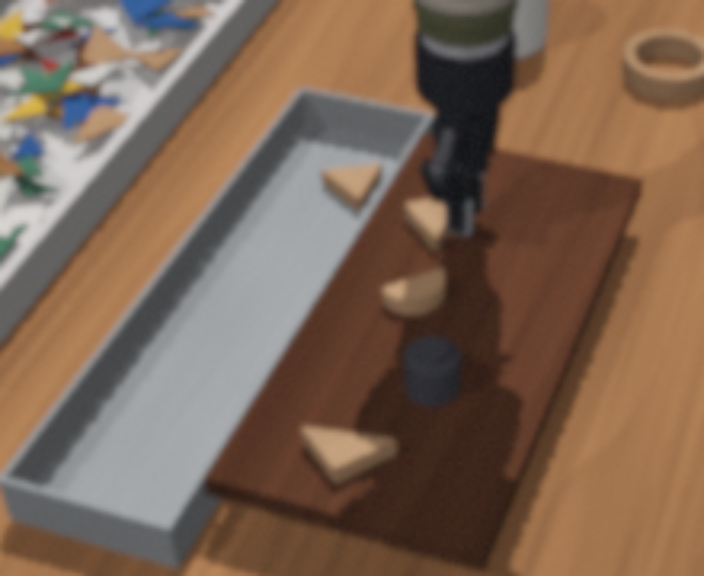

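Request:
move_arm(
  deltas=[0.5,-0.012,0,0,0,0,0,0.5,-0.012,0,0,0,0,0,0.5,-0.012,0,0,0,0,0,0.5,-0.012,0.001,0,0,0,0,0.5,-0.012,0.001,0,0,0,0,0.5,-0.012,0.001,0,0,0,0,0.5,-0.012,0.001,0,0,0,0,0.5,-0.01,0,0,0,0,0,0.5,0,0,0,0,0,0],
)

```text
clock: 12.68
tcp_pos: [0.6017, -0.0873, 0.0408]
orientation: [0.0, 0.013, 1.0, -0.0]
wrist_force: [0.1, -0.2, -0.6]
finger_gap: 0.0211
```

```bash
python3 st.py 600 -90 41;  python3 - <<'E'
from h import *
p=imaging.read_camera('side')
cv2.imwrite('pics/s11c.png',cv2.resize(p['img'][150:330,170:390,::-1],None,fx=3.2,fy=3.2))
E
```

```text
t 12.675 tcp [601.7 -87.3  40.8] F [ 0.1 -0.2 -0.6] gap 0.02106769229755042 j [-0.28  0.48 -0.15  0.94 -0.   -0.25]
toolx yaw 178.4784089921257 z [ 4.e-04 -2.e-04 -1.e+00]
tool-shift mm [ 1.7 -2.7 -0.2] turn deg [-0.01  0.03  0.13]
```

View pics/s11c.png

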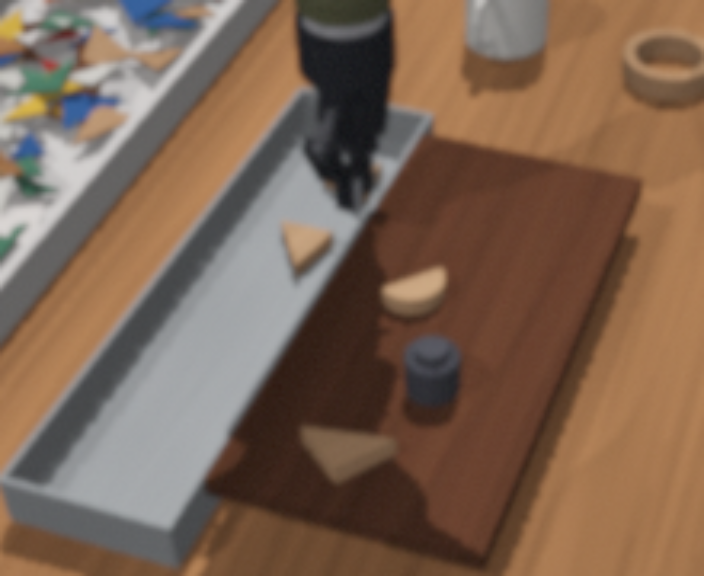

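Request:
move_arm(
  deltas=[0.5,0,0,-0.045,0,0,0,0.5,0,0,-0.045,0,0,0,0.5,0.028,0.044,0,0,0,0,0.5,0.028,0.044,0,0,0,0,0.5,0.028,0.044,0,0,0,0,0.5,0.028,0.044,0,0,0,0,0.5,0.028,0.044,0,0,0,0,0.5,0.028,0.044,0,0,0,0,0.5,0,0,0,0,0,0,0.5,0,0,0,0,0,0],
)

```text
clock: 13.98
tcp_pos: [0.44, 0.181, 0.1311]
orientation: [0.0, 0.013, 1.0, -0.0]
wrist_force: [0.2, -0.7, -0.2]
finger_gap: 0.021
```

```bash
python3 st.py 440 173 41;  python3 - <<'E'
from h import *
p=imaging.read_camera('wrist'); save(p,'w12.png')
E
```

```text
t 13.975 tcp [440.  181.  131.1] F [ 0.2 -0.7 -0.2] gap 0.020962373216745458 j [ 0.22  0.17 -0.36  1.04 -0.    0.25]
toolx yaw 178.50512353440516 z [ 6.e-04 -4.e-04 -1.e+00]
tool-shift mm [-0.2 -8.  90.1] turn deg [-0.02  0.04  0.16]
```

View pics/w12.png

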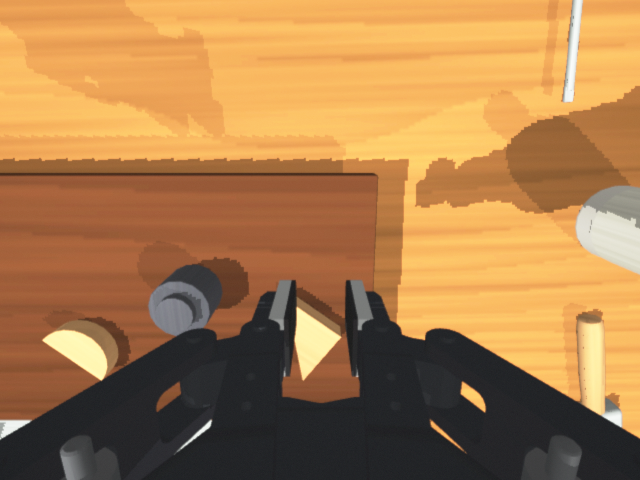

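Centre on the piece (shift right 10 mm), lower and start the push.

Request:
move_arm(
  deltas=[0.5,0,-0.01,0.03,0,0,0,0.5,0,0,0.03,0,0,0,0.5,0,0,0.025,0,0,0,0.5,0,0,0.005,0,0,0,0.5,-0.01,0,0,0,0,0,0.5,-0.01,0,0,0,0,0,0.5,-0.01,0,0,0,0,0,0.5,-0.01,0,0,0,0,0,0.5,-0.01,0,0,0,0,0],
)

```text
clock: 15.15
tcp_pos: [0.4906, 0.1699, 0.041]
orientation: [0.0, 0.013, 1.0, -0.0]
wrist_force: [-0.5, -1.1, -0.0]
finger_gap: 0.0214
```

```bash
python3 st.py 600 171 41;  python3 - <<'E'
from h import *
p=imaging.read_camera('wrist'); save(p,'w13.png')
p=imaging.read_camera('side')
cv2.imwrite('pics/s13c.png',cv2.resize(p['img'][150:330,170:390,::-1],None,fx=3.2,fy=3.2))
E
```

```text
t 15.15 tcp [490.6 169.9  41. ] F [-0.5 -1.1 -0. ] gap 0.021430918333564402 j [ 0.18  0.33 -0.39  0.85 -0.    0.21]
toolx yaw 178.47234356684922 z [ 4.e-04 -0.e+00 -1.e+00]
tool-shift mm [-1.093e+02  4.100e+00  1.000e-01] turn deg [-0.    0.02  0.12]
```

View pics/w13.png

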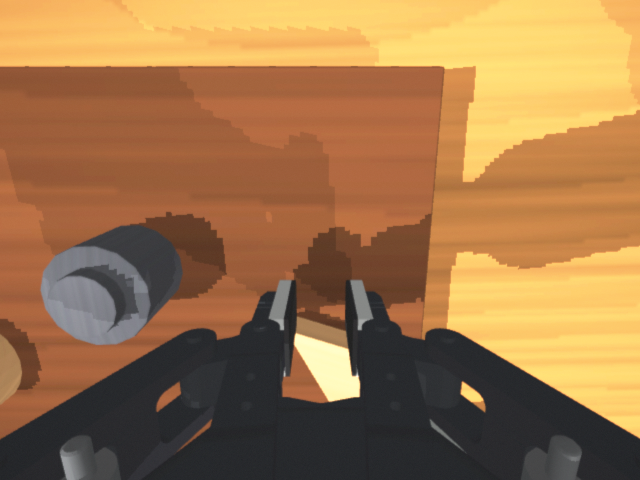

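View pics/s13c.png

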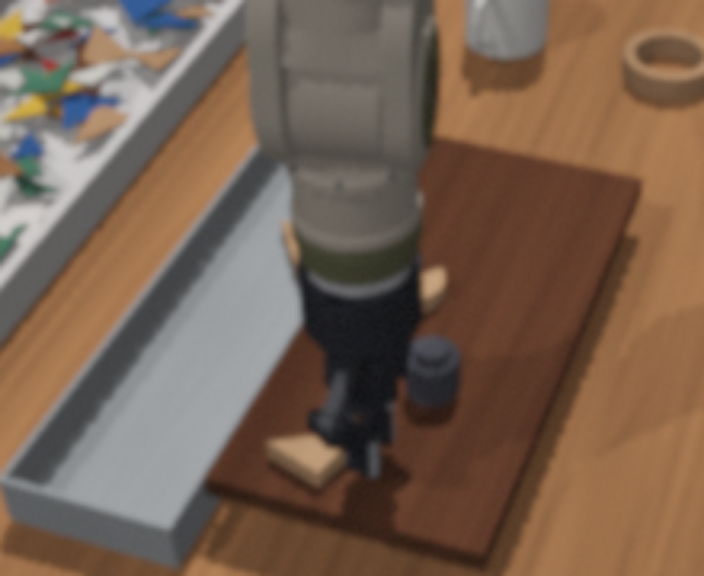

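Request:
move_arm(
  deltas=[0.5,-0.01,0.001,0,0,0,0,0.5,-0.01,0.001,0,0,0,0,0.5,-0.01,0.001,0,0,0,0,0.5,-0.01,0.001,0,0,0,0],
)

```text
clock: 15.75
tcp_pos: [0.5306, 0.1728, 0.0408]
orientation: [0.0, 0.013, 1.0, -0.0]
wrist_force: [0.2, -0.3, 0.6]
finger_gap: 0.0211
```

```bash
python3 st.py 600 171 41;  python3 - <<'E'
from h import *
p=imaging.read_camera('wrist'); save(p,'w14.png')
E
```

```text
t 15.75 tcp [530.6 172.8  40.8] F [ 0.2 -0.3  0.6] gap 0.02110312953872905 j [ 0.17  0.39 -0.29  0.89 -0.    0.2 ]
toolx yaw 178.46860158245795 z [ 1.e-04 -1.e-04 -1.e+00]
tool-shift mm [-69.4   0.   -0.1] turn deg [-0.    0.    0.12]
```

View pics/w14.png

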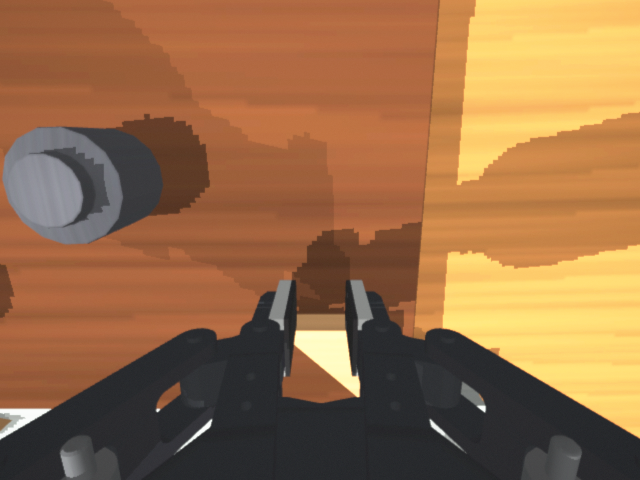

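Flush against both fingers; push over the edge.

Request:
move_arm(
  deltas=[0.5,-0.01,0,0,0,0,0,0.5,-0.01,0,0,0,0,0,0.5,-0.012,0,0,0,0,0,0.5,-0.012,0,0,0,0,0,0.5,-0.012,0,0,0,0,0,0.5,-0.012,0,0,0,0,0,0.5,-0.006,0,0,0,0,0,0.5,0,0,0,0,0,0,0.5,0,0,0,0,0,0],
)

```text
clock: 16.92
tcp_pos: [0.6033, 0.1708, 0.0407]
orientation: [-0.0, 0.013, 1.0, -0.0]
wrist_force: [0.2, -0.2, 0.1]
finger_gap: 0.0217
```

```bash
python3 st.py 600 171 41;  python3 - <<'E'
from h import *
p=imaging.read_camera('wrist'); save(p,'w15.png')
p=imaging.read_camera('side')
cv2.imwrite('pics/s15c.png',cv2.resize(p['img'][150:330,170:390,::-1],None,fx=3.2,fy=3.2))
E
```

```text
t 16.925 tcp [603.3 170.8  40.7] F [ 0.2 -0.2  0.1] gap 0.021711395830647805 j [ 0.15  0.51 -0.1   0.96 -0.    0.17]
toolx yaw 178.47427226805735 z [-7.e-04 -1.e-04 -1.e+00]
tool-shift mm [ 3.3  0.1 -0.3] turn deg [-0.01 -0.04  0.12]
```

View pics/s15c.png

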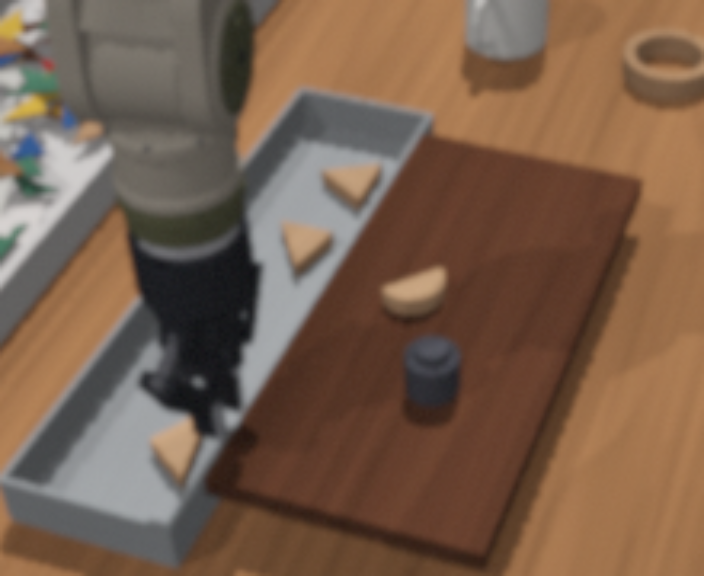

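All three are in. Rise and back off, clear of the camera's view, then check.

Request:
move_arm(
  deltas=[0.5,0,0,-0.05,0,0,0,0.5,0,0,-0.05,0,0,0,0.5,0,0,-0.05,0,0,0,0.5,0.04,0,-0.03,0,0,0,0.5,0.04,0,0,0,0,0,0.5,0.04,0,0,0,0,0,0.5,0.04,0,0,0,0,0,0.5,0,0,0,0,0,0,0.5,0,0,0,0,0,0],
)

```text
clock: 18.15
tcp_pos: [0.4444, 0.1752, 0.2213]
orientation: [0.001, 0.013, 1.0, 0.0]
wrist_force: [-0.1, 0.1, -0.3]
finger_gap: 0.0214
```

```bash
python3 st.py; python3 - <<'E'
from h import *
for n in ['top','side']:
    p=imaging.read_camera(n); save(p,n+'16.png')
    for t in ['tri_a','half_round','weight','tray','glue','mug','tape','brush','screwdriver']:
        for q in imaging.cut_out(p,t)[:4]:
            if q['confidence']<.5: continue
            Q,_,_=pts(p,q['mask']); print(n,t,round(q['confidence'],2),np.round(q['centre']),np.round(np.median(Q,0),3))
    if n=='side': cv2.imwrite('pics/s16c.png',cv2.resize(p['img'][150:330,170:390,::-1],None,fx=3.2,fy=3.2))
E
```

```text
t 18.15 tcp [444.4 175.2 221.3] F [-0.1  0.1 -0.3] gap 0.021364653468721684 j [ 0.21  0.12 -0.19  1.26 -0.    0.23]
toolx yaw 178.47900430158677 z [ 1.7e-03  2.0e-04 -1.0e+00]
top tri_a 0.75 [363. 176.] [ 0.628 -0.16   0.02 ]
top tri_a 0.68 [238. 175.] [0.635 0.168 0.019]
top tri_a 0.55 [328. 173.] [ 0.638 -0.069  0.02 ]
top half_round 0.75 [304. 217.] [0.51  0.005 0.063]
top weight 0.51 [268. 237.] [0.471 0.088 0.084]
top tray 0.77 [299. 161.] [0.667 0.009 0.006]
top glue 0.81 [129. 251.] [0.434 0.412 0.114]
top mug 0.75 [479. 192.] [ 0.582 -0.454  0.037]
top tape 0.59 [463. 267.] [ 0.406 -0.43   0.024]
top brush 0.69 [130. 162.] [0.667 0.441 0.019]
top brush 0.68 [305. 227.] [ 0.49  -0.008  0.049]
top screwdriver 0.69 [268. 236.] [0.472 0.088 0.084]
side tri_a 0.73 [224. 290.] [0.635 0.171 0.016]
side tri_a 0.64 [264. 228.] [ 0.633 -0.064  0.016]
side tri_a 0.63 [280. 205.] [ 0.628 -0.155  0.015]
side weight 0.53 [305. 268.] [0.469 0.1   0.077]
side tray 0.59 [232. 257.] [0.681 0.071 0.003]
side tray 0.56 [281. 206.] [ 0.628 -0.154  0.016]
side glue 0.59 [262. 399.] [0.432 0.436 0.099]
side glue 0.5 [264. 228.] [ 0.635 -0.067  0.016]
side mug 0.65 [334. 150.] [ 0.555 -0.426  0.057]
side tape 0.7 [378. 171.] [ 0.405 -0.423  0.016]
side brush 0.87 [157. 389.] [0.643 0.438 0.016]
side screwdriver 0.73 [393. 416.] [0.213 0.361 0.019]
```

View pics/s16c.png

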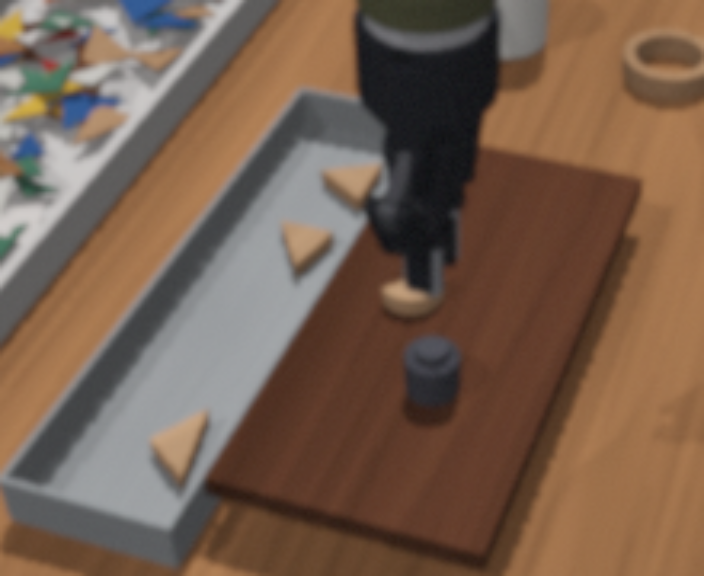

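View pics/top16.png

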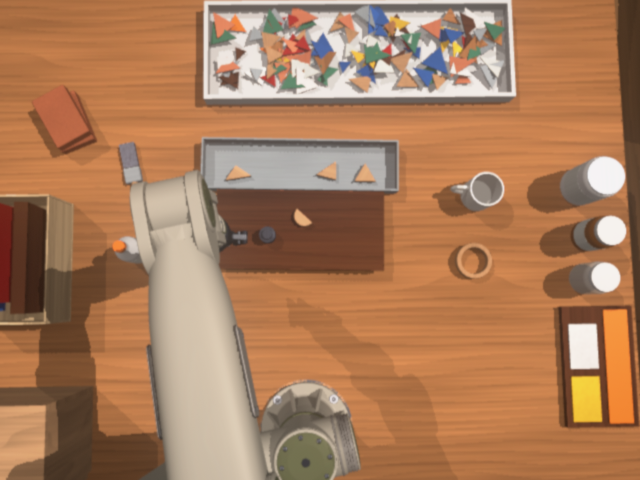

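```bash
python3 -c "
from h import *
print(order.hand_in())"
```

```text
the job is handed in; nothing more can be done
None
```

All three triangular offcuts are in the tray and the job is handed in. I swept them one at a time along the board and over the far edge, with the jaws about 21 mm apart and the fingertips a few millimetres above the board. Nothing was gripped or picked up, and the clock stood at about 18 s of the 59 s allowed.

**Offcuts:** the last top and side pictures show all three lying flat on the tray floor. Their tops are at about z = 0.02 m, against 0.019 m expected for the 4 mm floor plus 15 mm of wood. They are at about x = 0.63 m and y = -0.16, -0.07 and 0.17 m, inside the walls and below the rim.

**Left alone:** the half-round and the weight read within 1 mm of where they were at the start, with the weight upright. The mug, tape, glue, brush and screwdriver look undisturbed. The glue, brush and screwdriver were partly hidden by the arm from above, but the side camera matched their starting positions. The arm is raised clear and touches nothing, and wrist forces stayed around 1 N at every reading.

**What disagreed:**
- **Fingertip height:** the cameras showed the fingertips about 12 mm behind the TCP, not 11 mm ahead of it as the description says. I set the sweep height from what the cameras showed.
- **Recognition:** the networks gave some wrong labels, such as the weight reported as the screwdriver. I checked those against the pictures and ignored them.

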